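# Turn up a lamp housing and put its cover on

## Robot

A 6-joint arm with a two-finger parallel gripper is mounted at the origin on the work surface. World frame = base frame: x ahead of the robot, y to its left, z up, the work surface at z = 0. Lengths are in mm, angles in degrees, forces in N, time in s.
With the tool pointing down it reaches from about 350 to 850 mm from the base axis. Payload 8.1 kg.
Tool frame: the origin (TCP) lies midway between the tips of the shut fingers; the grasp point (between the pads) lies 19 mm behind it (r.pinch_z is the distance from the TCP to the grasp point, in mm); z points along the fingers, y is the line along which they close (so a half turn about z gives the same grasp; the last joint's range is limited). The gripper opens to 85 mm and grips with 20 to 120 N. Pads are 22 mm wide; open, the fingers measure 114 mm over their backs; the gripper's body (76 mm by 85 mm) begins 54 mm behind the grasp point. The pads swing forward as they close: fully open they stand 13 mm farther back than shut.
Start: joints at [-79.32, 7.471, 85.268, -0, 87.261, -4.893], TCP at [161.1, -577.972, 231.292] pointing down, gripper open.
Joint ranges: [-169.43, 169.43], [-51.17, 129.36], [1.28, 143.12], [-76.62, 256.62], [0, 156.53], [-152.29, 152.29]. Speed limits (degrees/s): [136.94, 136.94, 159.86, 180, 180, 180].

## Interface

Orientations are given as [roll, pitch, yaw] about the fixed x, y, z axes, in that order (R = Rz(yaw) Ry(pitch) Rx(roll)).
In Python, from bench import r gives the robot as it stands.
- The arm moves only by the shell command python3 -m jog 'ROWS' [OPENING] [FORCE]. ROWS is JSON, one flat list of numbers, 6 for each row, row after row: the shift along the tool's x, y, z in m, then the turn, a rotation vector about the tool's x, y, z in rad. A call has 1 to 8 rows; each row is the pose to reach, as a shift and turn from the pose commanded when the call began, along the tool's axes at that moment; what a row does not reach only later rows make up. A row lasts 1/8 s, in which the tool goes at most 62.5 mm and 10.7 degrees, less where a joint would pass 70% of its speed; a pose out of reach is approached as far as the arm can. A call with a gripper value outside its range is refused whole. OPENING is the opening, from -1 (shut) to 1 (fully open), set as the call begins (- or left out, the last holds). The fingers move at their own pace and stop on an object; FORCE is the grip in N (left out, the last holds). Time passes only in rows, so rows that repeat a pose let the fingers close. It gives the time, the measured TCP pose, the force, the opening and the grip force at its end, in the units of the state.
- r.sense(): the state, without advancing time (a new reading comes with each control period).
- r.snapshot(name): name is "scene" or "top" or "wrist"; returns a dict with "pixels" (384x512x3 uint8, red, green, blue), "range_z" (384x512 float32, mm along the optical axis (not along the pixel's ray), 0 where there is no reading), "K" (3x3 intrinsics, pixels), "rvec" (rotation vector, rad) and "tvec" (3), from world to camera coordinates, as OpenCV has them. Camera axes: x right, y down, z forward; pixel columns grow to the right and rows downward; lengths in mm; the calibration is good to about 2 mm. A picture is of the moment at which its call begins.
- r.hand_in(): hands the job in; it is judged then, once.
Trained networks look in a picture, given as the dict that the camera call returned (one of the last four; its "shot" number tells which), for a name from the list of things; names that differ only in an ending like _2 or _b are one class to them, and where a whole thing is asked for, a point or a joint stands for the part that bears it (a point fixed in the world has none). Each returns a list of dicts, best first, with "score" (0 to 1); they miss things now and then, are a little off and sometimes report something else, mostly with a low value. They report only what shows in the picture. A call takes as long as a camera call. They do not tell look-alikes from the thing itself.
- r.look_for(picture, target): "bbox" ([left, top, right, bottom] in pixels, round what is visible of it).
- r.outline_of(picture, target): "region" (384x512 bool, what is visible of it) and "bbox" ([left, top, right, bottom] in pixels, round what is visible of it).
The state is a dict: "time": time; "joint_pos": joint angles; "qd": joint speeds; "joint_efforts": joint torques, N m; "tool_pos": TCP position; "tcp_rot": TCP orientation; "ft_force": force on the tool from outside, world axes, zero at the start; "wrist_torque": the same for the moment, N m; "finger_gap": finger opening in mm; "grip_force": force on a finger pad.
Only numpy, scipy, OpenCV 4.12 (cv2) and the standard library are available. Lean on these libraries where they do the work, as an engineer would, in place of code of your own. Each camera call takes 0.05 s, during which the arm holds its last target. There are 200 camera calls.

## Task

Turn the eight-sided aluminium lamp housing, which stands mouth-down on the bench, mouth-up and stand it wholly on the white foam pad; do not drop it. Then close it with the grey knobbed cover, seated flat in its mouth, and leave everything else on the bench where it is.

Things in the scene. Friction and masses are not known exactly. Their poses are not given: they have to be found in the camera images.
- housing: Plain aluminium lamp housing: an eight-sided straight cup, 60 mm across flats, 65 across corners, 66 long, walls 4 mm, one end open (the mouth), the other closed by a flat end with a dark 16 mm spot; 0.11 to 0.22 kg. Origin at the centre of the mouth; z points from mouth to closed end (up at the start). Flats face along its x, y axes and at 45 degrees between; it lies stably on any flat.
- housing_mid (a point): Centre of the housing, on its axis, 33 mm from either end.
- housing_end (a point): Centre of the outer face of the closed end, 66 mm from the mouth.
- cover: Round grey plastic cover, lying knob-up, origin at the centre of its underside, z up. From below: a plug 42 mm across, 10 high (tapered to 34 at its foot) that goes into the housing's 52 mm wide mouth; a flange 76 across, 5 thick that rests on the rim; an upright cylindrical knob 26 across, 34 high (15 to 49 mm above the origin).
- cover_seat (a point): Centre of the cover's flange underside, 10 mm above its origin; level with the rim when the cover is seated.
- pad: White square foam pad fixed to the bench, 140 x 140 mm, 12 mm thick. Origin at the centre of its underside, x and y along its edges, its top 12 mm above.
- tape: roll of yellow tape lying flat, 80 mm across, 24 mm high. A bystander: leave it alone.
- tray: small black open tray of screws, 90 x 60 x 24 mm. A bystander: leave it alone.
- lamp_a: finished lamp unit standing upright, black cylinder with bright fins, 50 mm across, 87 mm high. A bystander: leave it alone.
- lamp_b: second finished lamp unit like lamp_a. A bystander: leave it alone.
- flux: closed amber jar, 56 mm across, 100 mm high. A bystander: leave it alone.
- hammer: hammer lying on the bench. A bystander: leave it alone.
- driver: screwdriver lying on the bench. A bystander: leave it alone.
There are look-alikes about, which are no part of the job. Leave any purple or turquoise look-alike of the cover alone.

How it is judged (in metres and radians):
On the way:
1. the housing stands mouth-up, wholly on the pad (angle between housing's own z axis and vertical above 3.02159 rad and x of housing_end in the frame of pad between -0.047 and 0.047 m and y of housing_end in the frame of pad between -0.047 and 0.047 m and z of housing_end in the frame of pad between 0.008 and 0.016 m), for 0.2 s.
At the end, for the whole second after the job is handed in: The housing stands mouth-up (within 0.12 rad) on the top of the pad, its axis within 47 mm of the pad's centre along both of the pad's edges; the cover sits knob-up in its mouth, flange on the rim within 3 mm, level within 0.12 rad, within 9 mm of the housing's axis; both at rest (all of step 1 and horizontal distance between cover_seat and housing below 0.009 m and z of cover_seat in the frame of housing between -0.003 and 0.003 m and angle between cover's own z axis and vertical below 0.12 rad and linear speed of each of housing, cover below 0.02 m/s); the robot touches nothing.
It fails at once if the housing is dropped: let go by the fingers with its centre more than 75 mm above the bench (height (world z) of housing_mid above 0.075 m and contact force between the fingers and housing below 0.01 N).
It fails at once if a bystander is moved more than 25 mm (distance of any of tape, tray, lamp_a, lamp_b, flux, hammer, driver from where it was at the start of the episode above 0.025 m).
It also fails if it takes over 72 s, if anything falls off the work surface, if the arm or the gripper's body presses on something with over 40 N, if the wrist force passes 120 N, or if a joint passes its speed limit or range.

## Working session

There is one attempt and no reset: what is moved stays moved. The work goes in short steps, Python scripts to look and compute and a shell command to move; the robot and the scene stay as the last step left them, time stands still between calls to the robot, and variables do not carry over. Pictures are saved under pics/ and viewed, at most 10 in all, crops included, and the job is handed in when it is done.

```bash
ls; mkdir -p pics
cat > h.py <<'E'
import numpy as np, cv2
from bench import r
from scipy.spatial.transform import Rotation as R
def cloud(p):
    z=p["range_z"].astype(float);K=np.array(p["K"]);v,u=np.mgrid[:384,:512]
    c=np.stack([(u-K[0,2])/K[0,0]*z,(v-K[1,2])/K[1,1]*z,z],-1)
    M=cv2.Rodrigues(np.array(p["rvec"],float))[0]
    w=(c-np.array(p["tvec"]).ravel())@M
    w[z==0]=np.nan
    return w
E
python3 - <<'E'
from h import *
ims=[]
for n in ["top","scene"]:
    p=r.snapshot(n); np.savez("/tmp/"+n,**{k:np.array(v) for k,v in p.items()})
    ims.append(p["pixels"]); w=cloud(p)
    for t in ["housing","cover","pad","tape","tray","lamp_a","flux","hammer","driver"]:
        for o in r.outline_of(p,t)[:4]:
            m=o["region"]; q=w[m]; q=q[~np.isnan(q[:,0])]
            if len(q)<5: continue
            zt=np.percentile(q[:,2],97); tp=q[q[:,2]>zt-6]
            print(n,t,round(o["score"],2),o["bbox"],"med",np.median(q,0).round(),"ztop",zt.round(),"topmid",((np.percentile(tp,2,0)+np.percentile(tp,98,0))/2).round(1),"col",np.median(p["pixels"][m],0))
    cv2.imwrite(f"pics/{n}0.png",cv2.cvtColor(p["pixels"],cv2.COLOR_RGB2BGR))
E
```

```text
pics
top housing 0.95 [153.8, 194.5, 175.0, 212.9] med [529. 250.  65.] ztop 70.0 topmid [531.5 255.1  67.9] col [181. 180. 190.]
top housing 0.23 [236.1, 157.0, 286.3, 206.8] med [599. -47.  13.] ztop 17.0 topmid [599.2 -47.2  14.6] col [224. 223. 225.]
top cover 0.91 [358.4, 210.4, 383.2, 235.6] med [ 465. -404.   17.] ztop 52.0 topmid [ 466.3 -406.5   50.3] col [ 78. 170. 170.]
top cover 0.9 [336.1, 235.3, 356.4, 260.8] med [ 382. -321.   17.] ztop 52.0 topmid [ 379.5 -323.8   49.8] col [130.  80. 163.]
top cover 0.89 [322.0, 166.3, 342.6, 187.4] med [ 613. -284.   17.] ztop 51.0 topmid [ 615.  -284.4   50.2] col [ 80. 171. 171.]
top cover 0.54 [359.9, 147.3, 378.5, 186.8] med [ 633. -402.   23.] ztop 29.0 topmid [ 628.7 -400.3   27.4] col [184. 114.  69.]
top pad 0.94 [234.0, 155.4, 286.8, 208.8] med [600. -48.  13.] ztop 17.0 topmid [599.3 -47.3  14.6] col [224. 223. 225.]
top tape 0.83 [197.0, 224.3, 221.6, 248.9] med [427. 117.  23.] ztop 29.0 topmid [425.1 112.5  26. ] col [204.  202.5 102. ]
top tray 0.62 [271.2, 218.1, 300.3, 247.5] med [ 429. -131.    6.] ztop 27.0 topmid 
[... 1778 characters left out ...]
pmid [431.4 114.9  25.9] col [197.5 173.5  58. ]
scene lamp_a 0.82 [335.0, 183.4, 351.6, 207.7] med [753. 158.  59.] ztop 90.0 topmid [746.7 169.6  88. ] col [118. 129. 136.]
scene lamp_a 0.6 [258.8, 231.8, 277.9, 260.4] med [ 774. -175.   62.] ztop 90.0 topmid [ 761.9 -167.4   87.5] col [138.5 143.  156.5]
scene flux 0.79 [222.6, 239.0, 242.2, 274.1] med [ 758. -291.   72.] ztop 103.0 topmid [ 742.  -283.   101.3] col [162. 154. 146.]
scene hammer 0.71 [361.4, 150.9, 400.1, 196.4] med [701. 417.  24.] ztop 30.0 topmid [692.4 390.5  27.8] col [27.  33.5 32. ]
scene driver 0.62 [173.4, 249.0, 183.2, 302.3] med [ 648. -407.   22.] ztop 28.0 topmid [ 629.6 -398.    25.9] col [211.5 133.   52. ]
```

View pics/top0.png

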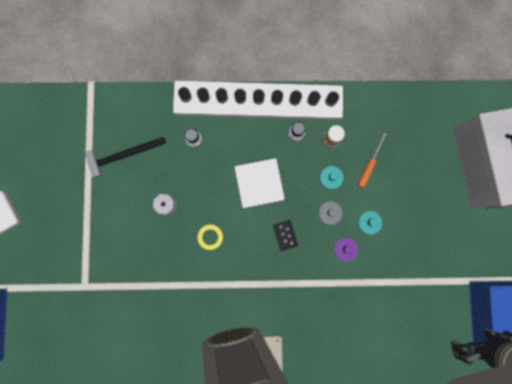

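View pics/scene0.png

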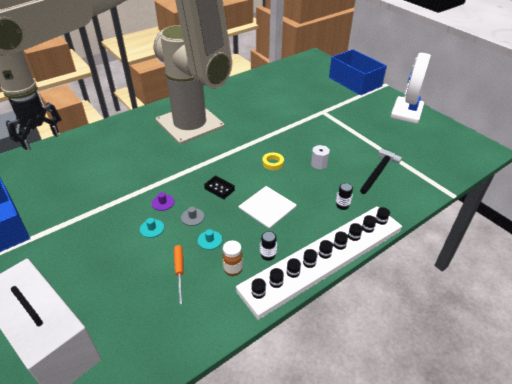

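Top view: the housing is at px (164,204), about (531,255) mm. The grey cover is at (331,212), about (499,-275), and the pad is at (260,183), about (600,-46). Flip plan: make two 90° pitches in the radial plane, with a regrip in between.

```bash
cat >> h.py <<'E'
def pose():
    s=r.sense(); return np.array(s["tool_pos"]),R.from_euler("xyz",s["tcp_rot"],degrees=True)
def orient(phi,tilt):
    """tool in the vertical plane at azimuth phi; tilt>0: points outward; y tangential"""
    a,t=np.radians(phi),np.radians(tilt); e=np.array([np.cos(a),np.sin(a),0]); k=np.array([0,0,1.])
    z=np.sin(t)*e-np.cos(t)*k; x=np.cos(t)*e+np.sin(t)*k
    return R.from_matrix(np.stack([x,np.cross(z,x),z],1))
def rel(p,q,frm=None):
    P,Q=frm or pose(); d=Q.inv().apply(np.array(p)-P)/1000; w=(Q.inv()*q).as_rotvec()
    print("row",d.round(4),w.round(4),"rows>=",max(np.linalg.norm(d)/.0625,np.degrees(np.linalg.norm(w))/10.7).round(1))
    return np.array(p,float),q
E
python3 - <<'E'
from h import *
s=r.sense();print(s["tcp_rot"],s["finger_gap"],r.pinch_z)
P,Q=pose();print(Q.as_matrix().round(2))
rel([490,235,240],orient(25.6,0))
p=np.load("/tmp/top.npz");w=cloud(p)
def sq(m): 
    q=w[m][:,:2]; q=q[~np.isnan(q[:,0])].astype(np.float32); return cv2.minAreaRect(q)
z=w[...,2]
m=(abs(w[...,0]-600)<120)&(abs(w[...,1]+47)<120)&(p["pixels"].min(-1)>190)
print(sq(m))
m=(abs(w[...,0]-498)<45)&(abs(w[...,1]+276)<45)&(z>38);q=w[m];print(len(q),(np.nanmin(q,0)+np.nanmax(q,0))/2)
E
```

```text
[1.79998427e+02 2.16161497e-04 1.55712916e+01] 85.88874288080083 18.700000000000003
[[ 0.96  0.27  0.  ]
 [ 0.27 -0.96 -0.  ]
 [-0.    0.   -1.  ]]
row [ 0.5351 -0.6949 -0.0087] [ 0.     0.    -0.175] rows>= 14.0
((598.7845458984375, -46.076698303222656), (136.6174774169922, 136.2962188720703), 10.291889190673828)
54 [ 499.52587326 -277.44732652   48.17077134]
```

```bash
python3 -m jog '[0.535,-0.695,-0.009,0,0,-0.175, 0.535,-0.695,-0.009,0,0,-0.175, 0.535,-0.695,-0.009,0,0,-0.175, 0.535,-0.695,-0.009,0,0,-0.175, 0.535,-0.695,-0.009,0,0,-0.175, 0.535,-0.695,-0.009,0,0,-0.175, 0.535,-0.695,-0.009,0,0,-0.175, 0.535,-0.695,-0.009,0,0,-0.175]' 1 40
python3 - <<'E'
from h import *
print(r.sense()["joint_pos"]);rel([490,235,240],orient(25.6,0))
E
```

```text
time: 2.0
tool_pos: [349.0, -112.7, 236.9]
tcp_rot: [179.9, -0.1, 25.6]
ft_force: [1.4, -1.1, 0.7]
finger_gap: 85.6
grip_force: 0.0
[-2.59242014e+01 -3.16175807e+01  1.18427940e+02  1.77598459e-03
  9.30842088e+01  3.85108052e+01]
row [ 0.2773 -0.2528 -0.0031] [ 0.0014 -0.0012 -0.0006] rows>= 6.0
```

```bash
python3 -m jog '[0.277,-0.253,-0.003,0,0,0, 0.277,-0.253,-0.003,0,0,0, 0.277,-0.253,-0.003,0,0,0, 0.277,-0.253,-0.003,0,0,0, 0.277,-0.253,-0.003,0,0,0, 0.277,-0.253,-0.003,0,0,0, 0.277,-0.253,-0.003,0,0,0, 0.277,-0.253,-0.003,0,0,0]'
cat >> h.py <<'E'
def save(p,n): cv2.imwrite(f"pics/{n}.png",cv2.cvtColor(p["pixels"],cv2.COLOR_RGB2BGR))
E
python3 - <<'E'
from h import *
print(r.sense()["joint_pos"])
p=r.snapshot("wrist");save(p,"w1");w=cloud(p)
for o in r.outline_of(p,"housing")[:2]:
    q=w[o["region"]];q=q[q[:,2]>55];print(o["score"],o["bbox"],np.nanmedian(q,0),np.nanmin(q,0),np.nanmax(q,0))
    xy=q[:,:2].astype(np.float32);h=cv2.convexHull(xy).reshape(-1,2)
    # width per direction
    a=np.radians(np.arange(0,180,1.));n=np.stack([np.cos(a),np.sin(a)]);W=np.ptp(h@n,axis=0)
    s=[W[[i,i+45,i+90,i+135]].mean() for i in range(45)];print("flat normals at",np.argmin(s),min(s),max(s));print(cv2.minEnclosingCircle(xy))
E
```

```text
time: 3.0
tool_pos: [488.8, 233.3, 239.1]
tcp_rot: [180.0, 0.1, 25.7]
ft_force: [0.3, 0.0, 0.2]
finger_gap: 85.2
grip_force: 0.0
[ 2.01098346e+01 -1.71122990e+00  9.39515017e+01 -2.23599020e-02
  8.78171101e+01  8.44601956e+01]
0.71 [218.6, 80.2, 285.1, 153.4] [529.05400566 258.81147056  66.70079435] [497.78407255 227.53570815  63.99769407] [558.43145662 288.8763002   69.34242322]
flat normals at 39 60.11694561417829 63.69315987976349
((528.1132202148438, 258.3414001464844), 32.22318649291992)
```

View pics/w1.png

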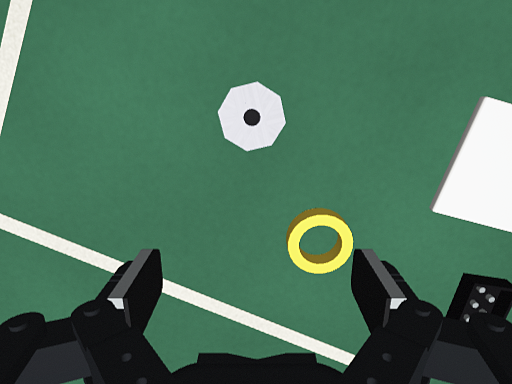

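The wrist view shows the housing at px (252,117), standing closed end up, with flat normals near 39° (mod 45°). I'll use plane azimuth 39°, tilt back 30° and go to a pre-grasp.

```bash
cat >> h.py <<'E'
def grasp(c,phi,tilt,back=0,dep=25,frm=None):
    q=orient(phi,tilt); z=q.as_matrix()[:,2]; return rel(np.array(c)+z*(dep-back),q,frm)
E
python3 - <<'E'
from h import *
grasp([528,258.3,37],39,-30,120)
E
```

```text
row [ 0.0925 -0.0176  0.1205] [-0.0611 -0.5215 -0.2295] rows>= 3.1
```

```bash
python3 -m jog '[0.0925,-0.0176,0.1205,-0.061,-0.5215,-0.2295, 0.0925,-0.0176,0.1205,-0.061,-0.5215,-0.2295, 0.0925,-0.0176,0.1205,-0.061,-0.5215,-0.2295, 0.0925,-0.0176,0.1205,-0.061,-0.5215,-0.2295, 0.0925,-0.0176,0.1205,-0.061,-0.5215,-0.2295, 0.0925,-0.0176,0.1205,-0.061,-0.5215,-0.2295, 0.0925,-0.0176,0.1205,-0.061,-0.5215,-0.2295]'
python3 - <<'E'
from h import *
print(r.sense()["joint_pos"])
grasp([528,258.3,37],39,-30,120)
a=grasp([528,258.3,37],39,-30,0)
E
```

```text
time: 3.98
tool_pos: [566.7, 289.2, 124.9]
tcp_rot: [179.9, 29.5, 38.9]
ft_force: [1.2, -0.6, 1.8]
finger_gap: 85.6
grip_force: 0.0
[ 26.0771705   46.80475678  50.15822015  -6.86748809 111.71885996
  76.23673038]
row [ 0.001  -0.0003  0.0059] [ 0.0011 -0.0094 -0.0015] rows>= 0.1
row [-1.000e-04 -5.000e-04  1.259e-01] [ 0.0011 -0.0094 -0.0015] rows>= 2.0
```

```bash
python3 -m jog '[0,0,0.04,0,0,0, 0,0,0.08,0,0,0, 0,0,0.12,0,0,0, 0,0,0.12,0,0,0, 0,0,0.12,0,0,0]'
python3 - <<'E'
from h import *
grasp([528,258.3,37],39,-30,0)
p=r.snapshot("wrist");save(p,"w2")
E
python3 -m jog '[0,0,0,0,0,0, 0,0,0,0,0,0, 0,0,0,0,0,0, 0,0,0,0,0,0, 0,0,0,0,0,0, 0,0,0,0,0,0]' -1 40
```

```text
time: 4.6
tool_pos: [520.6, 252.5, 19.6]
tcp_rot: [179.9, 29.6, 39.0]
ft_force: [0.6, -0.1, 0.7]
finger_gap: 85.4
grip_force: 0.0
row [-0.0006  0.0001  0.0052] [ 0.0012 -0.0067 -0.0003] rows>= 0.1
time: 5.4
tool_pos: [519.8, 252.3, 16.8]
tcp_rot: [180.0, 29.8, 39.0]
ft_force: [1.8, 1.4, 6.5]
finger_gap: 60.0
grip_force: 43.7
```

View pics/w2.png

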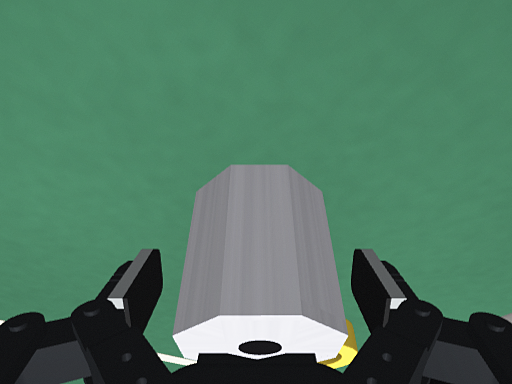

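```bash
cat >> h.py <<'E'
def carry(c,c2,q2,frm=None):
    "tool pose that brings the point c, held now, to c2 with tool rotation q2"
    P,Q=frm or pose(); l=Q.inv().apply(np.array(c,float)-P); return rel(np.array(c2)-q2.apply(l),q2,frm)
E
python3 - <<'E'
from h import *
c=[528,258.3,37]
f=carry(c,[528,258.3,87],orient(39,-30))
f=carry(c,[528,258.3,87],orient(39,60))
f2=carry([528,258.3,87],[528,258.3,32],orient(39,60),f)
E
```

```text
row [-0.0249  0.     -0.0434] [ 0.0009 -0.0029  0.0006] rows>= 0.8
row [-0.0035  0.     -0.0671] [3.0000e-04 1.5679e+00 1.2000e-03] rows>= 8.4
row [-0.0476  0.      0.0275] [0. 0. 0.] rows>= 0.9
```

```bash
python3 -m jog '[-0.025,0,-0.043,0,0,0, -0.025,0,-0.043,0,0,0, -0.022,0,-0.046,0,0.17,0, -0.019,0,-0.049,0,0.34,0, -0.015,0,-0.053,0,0.51,0, -0.012,0,-0.056,0,0.68,0, -0.009,0,-0.06,0,0.85,0, -0.006,0,-0.064,0,1.02,0]' - 60
python3 - <<'E'
from h import *
print(r.sense()["joint_pos"])
P=np.array([519.8,252.3,16.8]);Q=R.from_euler("xyz",[180,29.8,39],degrees=True)
l=Q.inv().apply(np.array([528,258.3,37])-P);print(l)
P,Q=pose();print("c now",P+Q.apply(l))
q=orient(39,60);rel(np.array([528,258.3,87])-q.apply(l),q)
E
```

```text
time: 6.4
tool_pos: [539.5, 268.3, 74.2]
tcp_rot: [179.9, -28.8, 39.0]
ft_force: [-0.1, 1.3, -1.2]
finger_gap: 59.2
grip_force: 64.9
[ 14.62000485  -7.061878   122.15104554  18.04501641  39.73703381
  54.23501882]
[ -1.23233962   0.49755144 -22.57241196]
c now [530.49481308 260.40081321  93.38420994]
row [0.0056 0.0001 0.0001] [5.00e-04 5.45e-01 8.00e-04] rows>= 2.9
```

```bash
python3 -m jog '[0.002,0,0,0,0.18,0, 0.004,0,0,0,0.36,0, 0.0056,0,0,0,0.545,0, 0.0056,0,0,0,0.545,0, 0.0056,0,0,0,0.545,0, 0.0056,0,0,0,0.545,0]'
cat >> h.py <<'E'
l1=np.array([-1.2,.5,-22.6])
E
python3 - <<'E'
from h import *
print(r.sense()["joint_pos"])
P,Q=pose();print("c now",P+Q.apply(l1))
q=orient(39,60);rel(np.array([528,258.3,87])-q.apply(l1),q);rel(np.array([528,258.3,31])-q.apply(l1),q)
E
```

```text
time: 7.15
tool_pos: [542.3, 270.7, 74.9]
tcp_rot: [-179.9, -59.6, 38.9]
ft_force: [1.2, 0.1, -1.2]
finger_gap: 59.3
grip_force: 64.9
[  4.1128025   -9.3644532  142.46084091 103.10983286  30.41564226
 -34.46445741]
c now [526.95310696 257.63037902  85.23623471]
row [0.0023 0.0001 0.0002] [ 0.0006  0.0062 -0.0009] rows>= 0.0
row [-0.046   0.0001  0.0285] [ 0.0006  0.0062 -0.0009] rows>= 0.9
```

Run:
```python
from h import *
q=orient(39,60);rel(np.array([585,295,86])-q.apply(l1),q);rel(np.array([585,295,40])-q.apply(l1),q)
```

```text
row [0.0355 0.0074 0.0588] [ 0.0006  0.0062 -0.0009] rows>= 1.1
row [-0.0042  0.0074  0.0821] [ 0.0006  0.0062 -0.0009] rows>= 1.3
```

```bash
python3 -m jog '[0.018,0.004,0.03,0,0,0, 0.035,0.0074,0.059,0,0.003,0, 0.035,0.0074,0.059,0,0.003,0, 0.022,0.0074,0.067,0,0.003,0, 0.009,0.0074,0.075,0,0.003,0, -0.0042,0.0074,0.082,0,0.003,0, -0.0042,0.0074,0.082,0,0.003,0, -0.0042,0.0074,0.082,0,0.003,0]'
python3 - <<'E'
from h import *
print(r.sense()["joint_pos"])
P,Q=pose();print("c now",P+Q.apply(l1))
q=orient(39,60);rel(np.array([585,295,31])-q.apply(l1),q)
E
```

```text
time: 8.15
tool_pos: [600.7, 308.9, 31.2]
tcp_rot: [-179.9, -59.8, 39.0]
ft_force: [0.1, 0.7, -3.3]
finger_gap: 59.3
grip_force: 64.9
[  9.29435308  10.19071434 130.40662243 121.24546962  30.14234365
 -51.0644947 ]
c now [585.33740081 295.79760535  41.53700266]
row [-0.0094  0.0004  0.0046] [-0.0011  0.0033 -0.0001] rows>= 0.2
```

```bash
python3 -m jog '[-0.004,0,0.0025,0,0.003,0, -0.0075,0,0.0045,0,0.003,0, -0.0075,0,0.0045,0,0.003,0]'
python3 -m jog '[-0.001,0,0.0006,0,0,0, -0.002,0,0.001,0,0,0, -0.002,0,0.001,0,0,0]'
```

```text
time: 8.52
tool_pos: [600.6, 309.0, 21.8]
tcp_rot: [-179.9, -60.0, 39.0]
ft_force: [0.2, 0.5, -1.4]
finger_gap: 59.5
grip_force: 64.9
time: 8.9
tool_pos: [600.8, 308.9, 20.0]
tcp_rot: [-179.9, -60.0, 39.0]
ft_force: [0.2, 0.6, -1.4]
finger_gap: 59.3
grip_force: 64.9
```

```bash
python3 -m jog '[-0.0009,0,0.0005,0,0,0, -0.0009,0,0.0005,0,0,0]' | grep -E 'pos|force'
python3 -m jog '[-0.0009,0,0.0005,0,0,0, -0.0009,0,0.0005,0,0,0]'| grep -E 'pos|force'
```

```text
tool_pos: [601.1, 309.1, 19.6]
ft_force: [-1.3, -0.8, 2.6]
grip_force: 65.5
tool_pos: [601.6, 309.4, 19.5]
ft_force: [-4.1, -1.5, 8.6]
grip_force: 66.3
```

```bash
python3 -m jog '[0,0,0,0,0,0, 0,0,0,0,0,0, 0,0,0,0,0,0, 0,0,0,0,0,0, 0,0,0,0,0,0]' 1
python3 - <<'E'
from h import *
P,Q=pose();c=P+Q.apply(l1);print("c now",c)
for t in [60,45,30,15,0,-15,-30]:
    q=orient(39,t);rel(c+[0,0,25]-q.apply(l1),q)
E
```

```text
time: 10.02
tool_pos: [600.7, 308.9, 17.9]
tcp_rot: [-179.9, -60.0, 39.0]
ft_force: [0.1, 0.6, -0.8]
finger_gap: 85.8
grip_force: 0.0
c now [585.37870962 295.8120363   28.20244725]
row [ 0.0217  0.     -0.0125] [-0.001   0.0002 -0.    ] rows>= 0.4
row [ 0.0158  0.     -0.013 ] [-1.000e-03 -2.616e-01  1.000e-04] rows>= 1.4
row [ 0.0102  0.     -0.0149] [-1.000e-03 -5.234e-01  3.000e-04] rows>= 2.8
row [ 0.0053  0.     -0.0183] [-1.000e-03 -7.852e-01  4.000e-04] rows>= 4.2
row [ 0.0015 -0.     -0.0228] [-9.000e-04 -1.047e+00  5.000e-04] rows>= 5.6
row [-0.0011 -0.     -0.0281] [-9.0000e-04 -1.3088e+00  7.0000e-04] rows>= 7.0
row [-0.0022 -0.     -0.0339] [-8.0000e-04 -1.5706e+00  8.0000e-04] rows>= 8.4
```

```bash
python3 -m jog '[0.022,0,-0.0125,0,0,0, 0.018,0,-0.013,0,-0.18,0, 0.014,0,-0.0135,0,-0.36,0, 0.01,0,-0.015,0,-0.54,0, 0.0065,0,-0.0175,0,-0.72,0, 0.0035,0,-0.02,0,-0.9,0, 0.001,0,-0.0235,0,-1.08,0, -0.0005,0,-0.027,0,-1.25,0]'
python3 - <<'E'
from h import *
print(r.sense()["joint_pos"])
P,Q=pose();c=P+Q.apply(l1);print("c now",c)
q=orient(39,-30);rel(np.array([585.4,295.8,54])-q.apply(l1),q); rel(np.array([585.4,295.8,30])-q.apply(l1),q)
E
```

```text
time: 11.02
tool_pos: [581.9, 292.0, 30.8]
tcp_rot: [-177.2, -17.2, 40.0]
ft_force: [0.2, 0.9, -0.8]
finger_gap: 85.6
grip_force: 0.0
[ 16.93930586  12.53456894 103.65860147  12.17439999  49.61445572
  59.75726733]
c now [576.89746228 285.74440836  51.98453032]
row [-0.004  -0.0015 -0.0043] [-0.044  -0.8233  0.0381] rows>= 4.4
row [-0.0111 -0.0004  0.0186] [-0.044  -0.8233  0.0381] rows>= 4.4
```

```bash
python3 -m jog '[-0.004,-0.0015,-0.0043,-0.01,-0.18,0.01, -0.004,-0.0015,-0.0043,-0.02,-0.36,0.017, -0.004,-0.0015,-0.0043,-0.03,-0.54,0.026, -0.004,-0.0015,-0.0043,-0.04,-0.72,0.034, -0.004,-0.0015,-0.0043,-0.044,-0.823,0.038, -0.004,-0.0015,-0.0043,-0.044,-0.823,0.038, -0.004,-0.0015,-0.0043,-0.044,-0.823,0.038]'
python3 - <<'E'
from h import *
print(r.sense()["joint_pos"])
P,Q=pose();c=P+Q.apply(l1);print("c now",c)
q=orient(39,-30);rel(np.array([585.4,295.8,30])-q.apply(l1),q)
p=r.snapshot("wrist");save(p,"w3")
E
```

```text
time: 11.9
tool_pos: [577.7, 291.6, 33.9]
tcp_rot: [-179.8, 29.5, 39.3]
ft_force: [0.5, -0.6, 0.3]
finger_gap: 85.3
grip_force: 0.0
[ 25.85124483  53.58734015  49.55183973  -6.64532349 105.606368
  76.49200693]
c now [585.85778843 297.56357473  54.12895615]
row [0.0104 0.0012 0.0217] [-0.0005 -0.0089  0.0038] rows>= 0.4
```

View pics/w3.png

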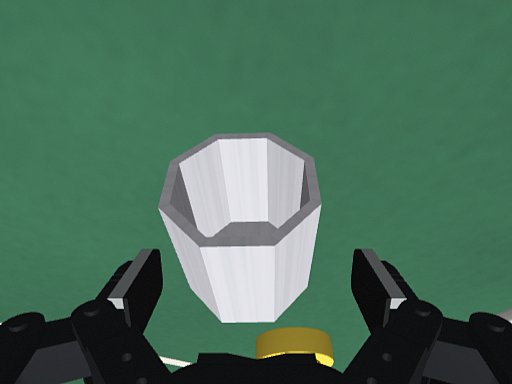

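The wrist picture shows the housing with its mouth at px (240,190), facing outward, and the body between the pads. I'll check its pose from depth before gripping.

Run:
```python
from h import *
p=r.snapshot("wrist");w=cloud(p)
for o in r.outline_of(p,"housing")[:1]:
    m=o["region"];print(o["score"],o["bbox"])
    for (u,v) in [(245,270),(235,300),(260,300),(185,250),(300,250),(240,138),(240,242),(165,190),(316,190)]: print(u,v,w[v,u].round(1))
    q=w[m];q=q[~np.isnan(q[:,0])]
    e=np.array([np.cos(np.radians(39)),np.sin(np.radians(39)),0]);n=np.array([-e[1],e[0],0]);c=np.array([585.4,295.8,0])
    for a in (e,n,[0,0,1]): print(np.percentile((q-c)@a,[1,50,99]).round(1))
```

```text
0.96 [158.9, 129.5, 319.6, 320.2]
245 270 [595.9 312.8  60.2]
235 300 [573.5 300.9  60.8]
260 300 [579.1 291.6  60.2]
185 250 [579.2 330.5  50.5]
300 250 [607.2 293.8  49.5]
240 138 [608.7 327.2   5.6]
240 242 [609.  325.1  59.6]
165 190 [590.4 348.2  36.1]
316 190 [628.1 304.5  37.6]
[-25.4  18.8  38.8]
[-20.6   8.1  37.4]
[ 3.5 34.2 61.2]
```

Run:
```python
from h import *
q=orient(39.5,-30);rel(np.array([585.4,302.2,31])-q.apply(l1),q)
```

```text
row [ 0.0141 -0.0042  0.0212] [-0.0044 -0.0111 -0.0045] rows>= 0.4
```

```bash
python3 -m jog '[0.007,-0.002,0.01,0,0,0, 0.014,-0.004,0.021,-0.004,-0.008,-0.0045, 0.014,-0.004,0.021,-0.004,-0.008,-0.0045, 0.014,-0.004,0.021,-0.004,-0.008,-0.0045]' - 40
python3 -m jog '[0,0,0,0,0,0, 0,0,0,0,0,0, 0,0,0,0,0,0, 0,0,0,0,0,0, 0,0,0,0,0,0, 0,0,0,0,0,0, 0,0,0,0,0,0]' -1 60
python3 - <<'E'
from h import *
print(r.sense()["joint_pos"])
E
```

```text
time: 12.55
tool_pos: [576.2, 295.9, 8.3]
tcp_rot: [-179.9, 30.1, 39.6]
ft_force: [-0.1, -0.6, -0.0]
finger_gap: 85.2
grip_force: 0.0
time: 13.42
tool_pos: [577.1, 296.3, 9.6]
tcp_rot: [-180.0, 30.0, 39.5]
ft_force: [2.8, 2.2, 6.2]
finger_gap: 59.5
grip_force: 65.2
[ 26.31438056  55.98254981  48.59925243  -6.74627055 104.62185425
  76.78306252]
```

```bash
cat >> h.py <<'E'
l2=np.array([0.3,0,-23.7])
def go(c,phi,tilt,frm=None,l=l2):
    q=orient(phi,tilt); return rel(np.array(c)-q.apply(l),q,frm)
def st(l=l2):
    P,Q=pose(); print("c now",(P+Q.apply(l)).round(1),"j",np.round(r.sense()["joint_pos"],1))
E
python3 - <<'E'
from h import *
st()
f=go([586,304,130],39.5,-30)
go([618,-44,130],35,-30,f)
E
```

```text
c now [586.4 303.9  30. ] j [ 26.3  56.   48.6  -6.7 104.6  76.8]
row [-0.0502 -0.0004 -0.0865] [-0.0002 -0.0008  0.0006] rows>= 1.6
row [-0.1703  0.2879  0.0983] [0.0393 0.     0.068 ] rows>= 5.6
```

```bash
python3 -m jog '[-0.02,0,-0.035,0,0,0, -0.05,0,-0.0865,0,0,0, -0.05,0,-0.0865,0,0,0, -0.05,0,-0.0865,0,0,0]'
python3 -m jog '[-0.034,0.058,0.02,0,0,0, -0.068,0.115,0.04,0.01,0,0.02, -0.1,0.17,0.058,0.02,0,0.04, -0.135,0.23,0.078,0.03,0,0.06, -0.17,0.288,0.098,0.039,0,0.068, -0.17,0.288,0.098,0.039,0,0.068, -0.17,0.288,0.098,0.039,0,0.068, -0.17,0.288,0.098,0.039,0,0.068]'
python3 - <<'E'
from h import *
st()
go([618,-44,110],35,-30)
for t in (0,30,60): go([618,-44,110],35,t)
E
```

```text
time: 13.92
tool_pos: [576.3, 295.7, 108.1]
tcp_rot: [-179.9, 30.1, 39.6]
ft_force: [-0.2, -0.0, -1.7]
finger_gap: 59.1
grip_force: 64.8
time: 14.92
tool_pos: [607.2, -50.7, 106.7]
tcp_rot: [-179.8, 30.2, 35.1]
ft_force: [0.1, 0.6, -1.3]
finger_gap: 59.3
grip_force: 64.9
c now [617.2 -43.8 127.1] j [  0.2  39.   63.8 -17.  102.3  55.2]
row [0.0092 0.0008 0.0145] [-0.0027  0.0035  0.0017] rows>= 0.3
row [0.021  0.0008 0.0114] [-0.003   0.5271  0.001 ] rows>= 2.8
row [0.0298 0.0008 0.0028] [-3.3000e-03  1.0507e+00  2.0000e-04] rows>= 5.6
row [ 0.0331  0.0007 -0.009 ] [-3.4000e-03  1.5743e+00 -7.0000e-04] rows>= 8.4
```

```bash
python3 -m jog '[0.01,0,0.0143,0,0.13,0, 0.013,0,0.0135,0,0.26,0, 0.017,0,0.0125,0,0.39,0, 0.021,0,0.0114,0,0.53,0, 0.024,0,0.009,0,0.66,0, 0.026,0,0.007,0,0.79,0, 0.028,0,0.005,0,0.92,0, 0.03,0,0.003,0,1.05,0]'
python3 - <<'E'
from h import *
st()
for t in (30,45,60): go([618,-44,105],35,t)
E
```

```text
time: 15.92
tool_pos: [628.2, -35.2, 91.0]
tcp_rot: [-179.9, -30.3, 35.1]
ft_force: [-0.7, -0.2, -1.9]
finger_gap: 59.4
grip_force: 64.8
c now [618.6 -41.9 111.6] j [-22.4   2.3 111.6  32.1  53.3  15.8]
row [-0.005   0.0014  0.0048] [-0.0019 -0.0056  0.0017] rows>= 0.1
row [0.0012 0.0014 0.0041] [-0.0022  0.2562  0.0015] rows>= 1.4
row [0.007  0.0014 0.0019] [-0.0023  0.518   0.0012] rows>= 2.8
```

```bash
python3 -m jog '[0,0.0014,0.004,0,0.09,0, 0.001,0.0014,0.004,0,0.18,0, 0.002,0.0014,0.0037,0,0.27,0, 0.004,0.0014,0.003,0,0.36,0, 0.0055,0.0014,0.0025,0,0.44,0, 0.007,0.0014,0.002,-0.002,0.518,0, 0.007,0.0014,0.002,-0.002,0.518,0, 0.007,0.0014,0.002,-0.002,0.518,0]'
python3 - <<'E'
from h import *
st()
go([618,-44,55],35,60)
p=r.snapshot("scene");save(p,"s3")
E
```

```text
time: 16.92
tool_pos: [635.1, -33.2, 92.7]
tcp_rot: [180.0, -59.7, 35.0]
ft_force: [0.3, 0.2, -1.3]
finger_gap: 59.7
grip_force: 64.9
c now [618.4 -44.9 104.9] j [-36.4   7.9 122.7  76.   57.5 -31.4]
row [-0.0429 -0.001   0.0253] [-0.0004  0.0054  0.0002] rows>= 0.8
```

View pics/s3.png

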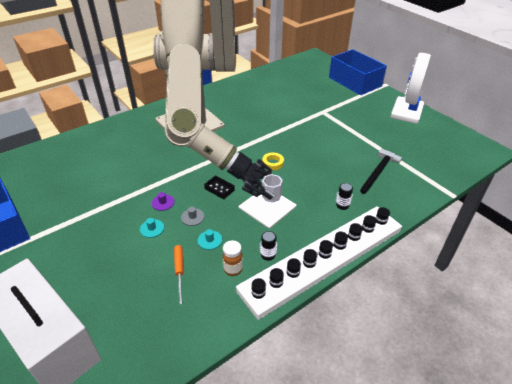

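The housing is mouth-up in the gripper at px (272,185), above the pad. I'll lower it in small steps.

```bash
python3 -m jog '[-0.022,0,0.013,0,0.004,0, -0.043,0,0.025,0,0.004,0, -0.046,0,0.0265,0,0.004,0, -0.046,0,0.0265,0,0.004,0, -0.046,0,0.0265,0,0.004,0]' | grep -E 'pos|rot|force'
python3 -m jog '[-0.0017,0,0.001,0,0,0, -0.0017,0,0.001,0,0,0, -0.0017,0,0.001,0,0,0]' | grep -E 'pos|ft'
python3 -m jog '[-0.0013,0,0.0007,0,0,0, -0.0013,0,0.0007,0,0,0]' | grep -E 'pos|ft'
python3 - <<'E'
from h import *
st()
E
```

```text
tool_pos: [635.7, -34.7, 41.3]
tcp_rot: [179.7, -60.1, 35.2]
ft_force: [0.5, -0.7, -1.3]
grip_force: 64.9
tool_pos: [635.0, -34.3, 38.0]
ft_force: [-0.0, -1.0, -1.0]
tool_pos: [634.8, -34.3, 36.2]
ft_force: [-0.8, 0.5, -2.2]
c now [618.1 -46.   48.3] j [-36.6  16.7 121.4  81.   56.3 -40.4]
```

```bash
for i in 1 2; do python3 -m jog '[-0.0009,0,0.0005,0,0,0, -0.0009,0,0.0005,0,0,0]' | grep -E 'pos|ft'; done
```

```text
tool_pos: [634.8, -34.3, 35.3]
ft_force: [0.4, 0.0, -1.5]
tool_pos: [635.1, -34.3, 34.8]
ft_force: [-1.7, 0.2, 4.1]
```

```bash
python3 -m jog '[-0.0009,0,0.0005,0,0,0, -0.0009,0,0.0005,0,0,0]' | grep -E 'pos|ft'
```

```text
tool_pos: [635.4, -34.2, 34.9]
ft_force: [-6.8, -0.2, 10.7]
```

```bash
python3 -m jog '[0,0,0,0,0,0, 0,0,0,0,0,0, 0,0,0,0,0,0, 0,0,0,0,0,0, 0,0,0,0,0,0, 0,0,0,0,0,0]' 1
python3 -m jog '[0,0,-0.02,0,0,0, 0,0,-0.045,0,0,0, 0,0,-0.075,0,0,0, 0,0,-0.075,0,0,0]'
python3 - <<'E'
from h import *
print(r.sense()["joint_pos"])
p=r.snapshot("top");w=cloud(p)
for o in r.outline_of(p,"housing")[:1]:
    q=w[o["region"]];q=q[q[:,2]>68];print(o["score"],o["bbox"],np.nanmin(q,0),np.nanmax(q,0))
rel([560,-150,230],orient(35,0))
q=orient(35,30);rel([600,-70,200],q)
E
```

```text
time: 19.73
tool_pos: [634.8, -34.4, 33.3]
tcp_rot: [179.9, -60.0, 35.0]
ft_force: [-0.7, -0.1, -0.3]
finger_gap: 85.6
grip_force: 0.0
time: 20.23
tool_pos: [581.6, -73.1, 71.9]
tcp_rot: [179.7, -60.0, 35.1]
ft_force: [0.9, -1.2, 0.1]
finger_gap: 85.3
grip_force: 0.0
[-45.3736956    8.10134741 126.02051665  73.36803914  62.97311424
 -37.63481982]
0.81 [252.0, 163.5, 265.5, 184.6] [589.5321247  -72.93325987  68.50924237] [649.6325167  -19.12232479  84.22086717]
row [ 0.1065  0.0518 -0.1336] [ 2.3000e-03 -1.0477e+00 -9.0000e-04] rows>= 5.6
row [ 0.1198  0.009  -0.0506] [ 2.400e-03 -5.241e-01 -3.000e-04] rows>= 2.8
```

```bash
python3 -m jog '[0.052,0,-0.03,0,0,0, 0.104,0,-0.06,0,-0.1,0, 0.12,0.02,-0.09,0,-0.28,0, 0.107,0.052,-0.134,0,-0.46,0, 0.107,0.052,-0.134,0,-0.64,0, 0.107,0.052,-0.134,0,-0.82,0, 0.107,0.052,-0.134,0,-1.047,0, 0.107,0.052,-0.134,0,-1.047,0]'
python3 - <<'E'
from h import *
print(r.sense()["joint_pos"])
rel([450,-272,220],orient(-5,0))
E
```

```text
time: 21.32
tool_pos: [561.7, -147.1, 229.7]
tcp_rot: [-180.0, 0.1, 35.3]
ft_force: [0.5, 0.9, -0.2]
finger_gap: 85.1
grip_force: 0.0
[-1.97108987e+01  4.59479097e+00  8.85159517e+01 -4.08819212e-02
  8.69460593e+01  3.50280267e+01]
row [-0.1633  0.0374  0.0098] [0.     0.0012 0.7027] rows>= 3.8
```

```bash
python3 -m jog '[-0.163,0.0374,0.01,0,0,0.7, -0.163,0.0374,0.01,0,0,0.7, -0.163,0.0374,0.01,0,0,0.7, -0.163,0.0374,0.01,0,0,0.7, -0.163,0.0374,0.01,0,0,0.7, -0.163,0.0374,0.01,0,0,0.7, -0.163,0.0374,0.01,0,0,0.7]' | grep -E 'time|pos|rot'
python3 - <<'E'
from h import *
p=r.snapshot("wrist");save(p,"w4");w=cloud(p)
for o in r.outline_of(p,"cover"):
    q=w[o["region"]];c=np.median(p["pixels"][o["region"]],0);k=q[q[:,2]>45]
    f=q[(q[:,2]>11)&(q[:,2]<19)].astype(np.float32)
    print(round(o["score"],2),o["bbox"],c, "knob",cv2.minEnclosingCircle(k[:,:2].astype(np.float32)) if len(k) else 0,"fl",cv2.minEnclosingCircle(f[:,:2]) if len(f) else 0,np.nanmedian(k,0))
E
```

```text
time: 22.2
tool_pos: [448.1, -273.4, 220.2]
tcp_rot: [-180.0, -0.1, -5.0]Traceback (most recent call last):
  File "<stdin>", line 6, in <module>
cv2.error: OpenCV(4.12.0) /io/opencv/modules/imgproc/src/shapedescr.cpp:201: error: (-215:Assertion failed) count >= 0 && (depth == CV_32F || depth == CV_32S) in function 'minEnclosingCircle'
```

View pics/w4.png

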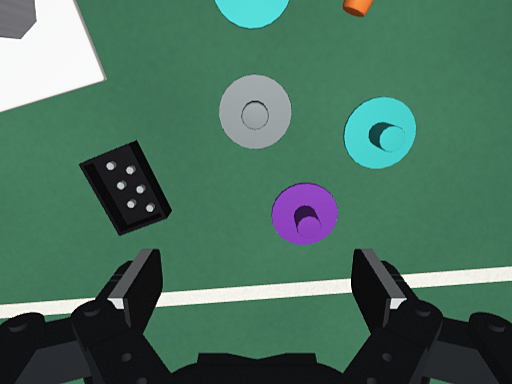

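The wrist view has the grey cover at px (255,112), knob up, with the turquoise and purple look-alikes clear of it. I'll locate the knob from depth.

Run:
```python
from h import *
p=r.snapshot("wrist");w=cloud(p)
v,u=np.mgrid[:384,:512];m=np.hypot(u-255,v-112)<42
q=w[m];k=q[q[:,2]>42];f=q[(q[:,2]>10)&(q[:,2]<20)]
for a in (k,f): print(len(a),cv2.minEnclosingCircle(np.ascontiguousarray(a[:,:2],np.float32)),np.median(a,0))
rel([499,-277,120],orient(-5,0))
k=np.median(k,0);rel([k[0],k[1],70],orient(-5,0));rel([k[0],k[1],21],orient(-5,0))
```

```text
590 ((495.9114685058594, -275.2458190917969), 12.823486328125) [ 496.30517668 -275.24078197   49.5831184 ]
3612 ((495.82110595703125, -275.1343994140625), 37.850868225097656) [ 499.2495095  -275.61443266   15.63460327]
row [ 0.0509 -0.0011  0.1005] [ 0.0001 -0.0011 -0.0011] rows>= 1.8
row [ 0.048  -0.0026  0.1505] [ 0.0001 -0.0011 -0.0011] rows>= 2.5
row [ 0.0479 -0.0026  0.1995] [ 0.0001 -0.0011 -0.0011] rows>= 3.3
```

```bash
python3 -m jog '[0.024,-0.0013,0.05,0,0,0, 0.048,-0.0026,0.1,0,0,0, 0.048,-0.0026,0.15,0,0,0, 0.048,-0.0026,0.18,0,0,0, 0.048,-0.0026,0.2,0,0,0, 0.048,-0.0026,0.2,0,0,0, 0.048,-0.0026,0.2,0,0,0]' - 40
python3 -m jog '[0,0,0,0,0,0, 0,0,0,0,0,0, 0,0,0,0,0,0, 0,0,0,0,0,0, 0,0,0,0,0,0, 0,0,0,0,0,0, 0,0,0,0,0,0, 0,0,0,0,0,0]' -1 40
python3 - <<'E'
from h import *
s=r.sense();print(s["tool_pos"],s["finger_gap"])
E
```

```text
time: 23.22
tool_pos: [497.2, -276.5, 22.2]
tcp_rot: [179.9, -0.2, -5.1]
ft_force: [-0.4, 1.1, -0.1]
finger_gap: 85.2
grip_force: 0.0
time: 24.22
tool_pos: [496.3, -275.9, 21.0]
tcp_rot: [180.0, -0.1, -5.2]
ft_force: [-1.5, 1.4, 5.7]
finger_gap: 25.0
grip_force: 39.2
[ 496.30143209 -275.92201826   21.0347197 ] 25.032523924101174
```

```bash
python3 -m jog '[0,0,-0.05,0,0,0, 0,0,-0.11,0,0,0, 0,0,-0.17,0,0,0, 0,0,-0.2,0,0,0, 0,0,-0.2,0,0,0]' | grep -E 'pos|gap|grip|ft'
python3 - <<'E'
from h import *
rel([565,-42,221],orient(-5,0))
E
```

```text
tool_pos: [497.3, -276.7, 223.8]
ft_force: [0.5, 0.9, -0.6]
finger_gap: 25.1
grip_force: 39.5
row [ 0.0463 -0.2399  0.0023] [ 0.0032 -0.0061 -0.0028] rows>= 3.9
```

```bash
python3 -m jog '[0.009,-0.05,0,0,0,0, 0.02,-0.1,0,0,0,0, 0.03,-0.15,0,0,0,0, 0.038,-0.2,0,0,0,0, 0.046,-0.24,0,0,0,0, 0.046,-0.24,0,0,0,0, 0.046,-0.24,0,0,0,0, 0.046,-0.24,0,0,0,0]' | grep -E 'pos|rot|gap|ft'
python3 - <<'E'
from h import *
p=r.snapshot("wrist");save(p,"w5");w=cloud(p)
o=r.outline_of(p,"housing")[:1]
print([(x["score"],x["bbox"]) for x in o])
q=w[o[0]["region"]];k=q[(q[:,2]>72)&(q[:,2]<84)]
print(len(k),np.median(k,0),cv2.minEnclosingCircle(np.ascontiguousarray(k[:,:2],np.float32)),(k.min(0)+k.max(0))/2)
E
```

```text
tool_pos: [562.7, -41.9, 219.6]
tcp_rot: [180.0, 0.0, -5.2]
ft_force: [-0.5, -0.2, 0.2]
finger_gap: 24.4
[(0.75, [220.3, 73.2, 293.5, 150.0])]
1200 [617.30370345 -45.36534594  78.50231102] ((617.638916015625, -45.811485290527344), 32.08647918701172) [617.76796359 -45.64773315  76.33837457]
```

View pics/w5.png

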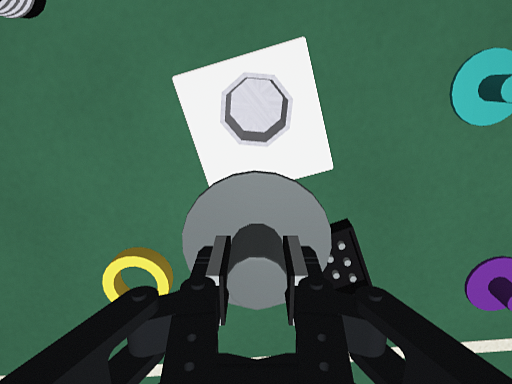

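The housing stands mouth-up on the pad at px (256,108), about (617.7,-45.7), and the cover is held level. I'll move above the mouth.

```bash
python3 - <<'E'
from h import *
rel([618,-45.9,107],orient(-5.1,0))
E
python3 -m jog '[0.028,0,0,0,0,0, 0.055,-0.0008,0.01,0,0,0, 0.055,-0.0008,0.05,0,0,0, 0.055,-0.0008,0.09,0,0,0, 0.055,-0.0008,0.1125,0,0,0, 0.055,-0.0008,0.1125,0,0,0, 0.055,-0.0008,0.1125,0,0,0, 0.055,-0.0008,0.1125,0,0,0]' | grep -E 'pos|rot|gap|ft'
python3 - <<'E'
from h import *
rel([618,-45.9,91],orient(-5.1,0))
E
```

```text
row [ 0.0551 -0.0011  0.1131] [ 0.0004 -0.0005 -0.0027] rows>= 2.0
tool_pos: [619.5, -45.4, 110.1]
tcp_rot: [180.0, -0.2, -5.2]
ft_force: [-0.6, 0.4, -0.2]
finger_gap: 24.4
row [-0.0015  0.0007  0.0191] [ 0.0004 -0.0042 -0.0013] rows>= 0.3
```

```bash
python3 -m jog '[-0.001,0.0003,0.005,0,0,0, -0.001,0.0003,0.01,0,0,0, -0.001,0.0003,0.0145,0,0,0, -0.001,0.0003,0.0145,0,0,0, -0.001,0.0003,0.0145,0,0,0]' | grep -E 'pos|rot|gap|ft'
```

```text
tool_pos: [617.2, -45.2, 93.5]
tcp_rot: [180.0, -0.1, -5.2]
ft_force: [0.1, -0.4, -1.3]
finger_gap: 24.6
```

```bash
python3 -m jog '[0,0,0.001,0,0,0, 0,0,0.002,0,0,0, 0,0,0.002,0,0,0]' | grep -E 'pos|ft'
```

```text
tool_pos: [617.1, -45.2, 91.4]
ft_force: [0.0, 0.5, -0.4]
```

```bash
for i in 1 2 ; do python3 -m jog '[0,0,0.001,0,0,0, 0,0,0.001,0,0,0]' | grep -E 'pos|ft'; done
```

```text
tool_pos: [617.1, -45.2, 90.4]
ft_force: [0.7, 0.4, -1.7]
tool_pos: [617.1, -45.2, 89.4]
ft_force: [-0.7, -0.1, -0.3]
```

```bash
python3 -m jog '[0,0,0.001,0,0,0, 0,0,0.001,0,0,0]' | grep -E 'pos|ft'
```

```text
tool_pos: [617.4, -45.3, 89.1]
ft_force: [-1.6, 0.4, 4.4]
```

```bash
python3 -m jog '[0,0,0,0,0,0, 0,0,0,0,0,0, 0,0,0,0,0,0, 0,0,0,0,0,0, 0,0,0,0,0,0]' 1 | grep -E 'gap|ft'
python3 -m jog '[0,0,-0.04,0,0,0, 0,0,-0.1,0,0,0, -0.055,0,-0.13,0,0,0, -0.055,0,-0.13,0,0,0, -0.055,0,-0.13,0,0,0]' | grep -E 'time|pos'
python3 - <<'E'
from h import *
p=r.snapshot("wrist");save(p,"w6");w=cloud(p)
q=w[(abs(w[...,0]-618)<45)&(abs(w[...,1]+45.5)<45)&(w[...,2]>60)]
f=q[(q[:,2]<90)];k=q[q[:,2]>108]
for a in (k,f): print(len(a),np.median(a,0),cv2.minEnclosingCircle(np.ascontiguousarray(a[:,:2],np.float32)))
A=np.c_[f[:,:2]-f[:,:2].mean(0),np.ones(len(f))];print(np.linalg.lstsq(A,f[:,2],rcond=None)[0])
E
```

```text
ft_force: [0.2, 0.1, -0.2]
finger_gap: 85.7
time: 29.95
tool_pos: [562.5, -40.3, 218.5]
9115 [577.12839458 -34.02907277 299.65290456] ((586.7053833007812, -41.760589599609375), 43.135986328125)
5653 [621.11829787 -44.99734421  83.63277888] ((617.1090087890625, -44.431514739990234), 37.99748229980469)
[-3.93542679e-04 -6.11530675e-04  8.36402707e+01]
```

View pics/w6.png

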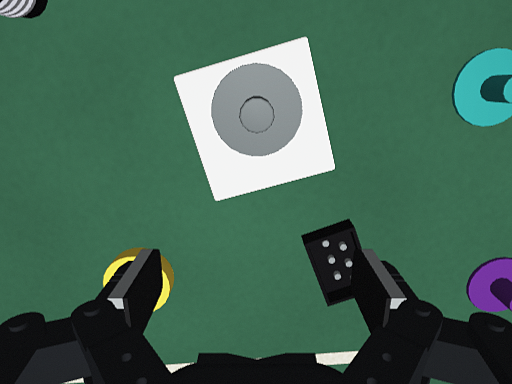

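The cover is at px (256,110). Its flange is level with the top at about 83.6 mm (83 expected), and it is centred on the housing to within about 1.5 mm.

```bash
python3 -c "
from bench import r
print(r.hand_in())"
```

```text
the job is handed in; nothing more can be done
None
```

I turned the housing mouth-up, stood it on the pad, seated the grey cover level in its mouth (centred to about 1.5 mm by the wrist camera), and handed the job in at about 30 s with no verdict returned; I touched none of the bystanders.

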